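Open the double-latched sample carrier

TASK

Open the sample carrier: turn its wing latch clear of the lid, raise the lid a little by its bar handle until the safety catch hidden in the front housing stops it, and push that catch sideways to free the lid. Then swing the lid up until it stands fully open. Do not disturb the things lying around the carrier.

Things in the scene. Friction and masses are not known exactly. Their poses are not given: they have to be found in the camera images.
- carrier: sample carrier, a grey plastic case with a white hinged lid, fixed to the worktop, 110 (x) x 280 (y) mm, 107 mm high shut. Origin: centre of its underside. x points from its front (handle, latch, catch; towards the robot) to its back with the hinge; y from the latch end to the catch end, its left end seen from the robot; z up. All offsets below are in this frame, in mm
- carrier_hinge (a point): middle of the lid's hinge line, which runs along the carrier's y at x = 55, z = 90 mm
- lid (a joint): angle of the lid: 0 shut, 1.6 fully open (upright, stop). Stiff hinge (0.5 N m): it stays where it is left; lifting it at the handle takes about 5 N. It cannot rise past 0.02 until the wing latch is clear; then it rises to about 0.18, where the safety catch stops it; with the catch pushed aside it is free to 1.6
- handle (a point): middle of the lid's handle, a round steel bar 10 mm thick along the carrier's y, with legs at y = -50 and 30, held 52 mm clear of the lid's front edge. It moves with the lid: 165 mm in front of the hinge line and 10 mm above the lid's lower face, so at x = -110, y = -10, z = 100 when shut; nothing but the worktop is below it
- latch (a joint): angle of the wing latch about its vertical axis: 0 shut (wing along the carrier's x, its cam plate over the lid's lug), grows clockwise seen from above, clear of the lid from 1.1, stop at 1.4. Stays where it is left (0.06 N m). It may start slightly turned
- latch_wing (a point): centre of the latch's upright steel wing: 40 mm long, 10 mm thick (across the carrier's y when shut), 32 mm high, z 106 to 138. The turning axis passes through it at x = -94, y = -95. Under it lies the cam plate, 14 mm wide, z 100 to 106
- catch (a joint): sideways shift of the safety catch along the carrier's +y, in m: 0 hooked, lid free above 0.011, stop at 0.016. A rib in the housing blocks it (3 mm play) while the lid is below 0.12. It takes about 2 N and stays where it is pushed
- catch_face (a point): the safety catch, a steel block 26 (x) x 12 (y) mm on the lid, hangs inside the housing; shut, only its cap (52 x 42 mm, 6 mm thick, flush with that face) shows. With the lid at its first stop it stands 25 mm out of the housing. This point is on its -y face, the one to push, 13 mm below the lid's lower face: shut at x = -93, y = 95, z = 77; about 15 above the housing at the first stop. 60 mm are free to the handle's leg
- cup_mid (a point): loose specimen cup with red lid, 61 mm across, 67 mm high, beside the carrier's right end; this point is its centre. Bystander
- cartridge_mid (a point): loose test cartridge with green cap, 48 x 38 x 62 mm, beside the carrier's left end; this point is its centre. Bystander
- marker_mid (a point): loose red and white marker pen, 135 mm long, 17 mm thick, lying in front of the carrier; this point is its centre. Bystander
- scanner_mid (a point): loose hand scanner, 189 x 111 x 35 mm, lying right of the carrier; this point is its middle. Bystander
- mug_mid (a point): loose dotted mug, 93 mm high, right of the carrier; this point is half-way up it. Bystander
- post_top (a point): centre of the top (z = 86) of the latch post on the carrier's front, which spans x -105 to -55, y -117 to -73
- housing_top (a point): centre of the top (z = 86) of the catch housing on the carrier's front, a hollow box that spans x -124 to -55, y 71 to 143

How it is judged:
By the outcome, as a careful person would: the job done as asked, in the order asked, and still so for the second after the job is handed in, with the robot touching nothing.
It also fails if it takes over 72 s, if anything falls off the work surface, if the arm or the gripper's body presses on something with over 40 N, if the wrist force passes 120 N, or if a joint passes its speed limit or range.

ROBOT

A 6-joint arm with a two-finger parallel gripper is mounted at the origin on a cart in front of the work surface, level with it; the furniture and walls round the work are solid. World frame = base frame: x ahead of the robot, y to its left, z up, the work surface at z = 0. Lengths are in m, angles in rad, forces in N, time in s.
With the tool pointing down it reaches from about 0.375 to 0.9 m from the base axis. Payload 3.1 kg.
Tool frame: the origin (TCP) lies at the very end of the fingers, on their centre line; the grasp point (between the pads) lies 19 mm behind it (arm.grip_depth is the distance from the TCP to the grasp point, in m); z points along the fingers, y is the line along which they close (so a half turn about z gives the same grasp; the last joint's range is limited). The gripper opens to 87 mm and grips with 3 to 60 N. Pads are 19 mm wide; open, the fingers measure 117 mm over their backs; the gripper's body (75 mm by 190 mm) begins 51 mm behind the grasp point.
Start: joints at [-1.508, 0.527, 1.433, -0, 1.181, -0.178], TCP at [0.149, -0.607, 0.223] pointing down, gripper open.
Joint ranges: [-3.08, 3.08], [-0.75, 2.2], [0.22, 2.44], [-1.43, 4.57], [0, 2.65], [-2.85, 2.85]. Speed limits (rad/s): [2.79, 2.79, 3.14, 3.14, 3.14, 3.14].

INTERFACE

Orientations are given as a 3x3 rotation matrix whose columns are the frame's x, y, z axes.
In Python, from plant import arm, imaging, order gives the robot as it stands.
- The arm moves only by the tool apply_moves, never from a script. Its argument "rows" is a list of rows, each a list of 4 numbers: the shift along the tool's x, y, z each as a share of 0.3 m, from -1 to 1, then the turn about the tool's z as a share of 360 degrees, from -1 to 1. A call has exactly 5 rows; each row is the pose to reach, as a shift and turn from the pose commanded when the call began, along the tool's axes at that moment, turning the shorter way round; what a row does not reach only later rows make up. A row lasts 1/12 s, in which the tool goes at most 41.7 mm and 7.16 degrees, less where a joint would pass 70% of its speed; a pose out of reach is approached as far as the arm can. A call with a number of a shift or a turn outside -1 to 1 is refused whole. A call with a gripper value outside its range is refused whole. "gripper" is the opening, from 0 (shut) to 1 (fully open), set as the call begins (left out, the last holds). The fingers move at their own pace and stop on an object; "force" is the grip in N (left out, the last holds). Time passes only in rows, so rows that repeat a pose let the fingers close, or fill a call up. It gives the time, the measured TCP pose, the force, the opening and the grip force at its end, in the units of the state.
- arm.read_state(): the state, without advancing time (a new reading comes with each control period).
- imaging.capture(name): name is "side" or "top" or "wrist"; returns the picture (420x560x3 uint8, red, green, blue); there is no depth.
- imaging.camera_params(name): a dict with "fx", "fy", "cx", "cy" (pixels), "eye" and "orientation" of the camera in the world. Camera axes: x right, y up, looking along -z (the intrinsics and any distortion apply to the point x, -y, -z); pixel columns grow to the right and rows downward; lengths in m; the calibration is good to about 2 mm. A picture is of the moment at which its call begins: read the wrist's pose just before it. camera_params takes no time and is no camera call; for the wrist camera it gives the pose at the moment of the call.
- order.job_done(): hands the job in; it is judged then, once.
The state is a dict: "clock": time; "joint_pos": joint angles; "dq": joint speeds; "effort": joint torques, N m; "ee_pos": TCP position; "orientation": TCP orientation; "wrist_force": force on the tool from outside, world axes, zero at the start; "moment": the same for the moment, N m; "opening": opening from 0.0 (shut) to 1.0 (fully open); "grip_force": force on a finger pad.
Only numpy, scipy, OpenCV 4.12 (cv2) and the standard library are available. Lean on these libraries where they do the work, as an engineer would, in place of code of your own. Each camera call takes 0.05 s, during which the arm holds its last target. There are 200 camera calls.

## Working session

There is one attempt and no reset: what is moved stays moved. The work goes in short steps, Python scripts to look and compute and a tool call to move; the robot and the scene stay as the last step left them, time stands still between calls to the robot, and variables do not carry over. Pictures are saved under pics/ and viewed, at most 10 in all, crops included, and the job is handed in when it is done.

Besides the shell and the picture viewer there is one more tool, called after ">>>" as a command line: name --pt "numbers of a row" for each row, then --argument value for the rest. apply_moves: Moves the arm, as the interface text tells. Its arguments: {"type":"object","properties":{"rows":{"type":"array","items":{"type":"array","items":{"type":"number","minimum":-1,"maximum":1}}},"gripper":{"type":"number"},"force":{"type":"number"}},"required":["rows"]}

```bash
mkdir -p pics; ls
python3 - <<'E'
from plant import arm, imaging, order
import cv2, numpy as np
for n in ["side","top"]:
    im=imaging.capture(n); cv2.imwrite(f"pics/{n}0.png",im[:,:,::-1])
    p=imaging.camera_params(n); print(n,{k:np.round(v,4).tolist() if not isinstance(v,str) else v for k,v in p.items()})
s=arm.read_state(); print({k:np.round(v,3).tolist() for k,v in s.items()})
E
```

```text
pics
side {'fx': 513.8768, 'fy': 513.8768, 'cx': 282.3084, 'cy': 214.2092, 'eye': [0.0038, 1.2475, 1.0971], 'orientation': [[-0.9224, 0.2382, -0.3042], [-0.3863, -0.5838, 0.7141], [-0.0075, 0.7762, 0.6305]]}
top {'fx': 480.4764, 'fy': 480.4764, 'cx': 274.0405, 'cy': 211.2195, 'eye': [0.2391, 0.12, 1.3242], 'orientation': [[0.0909, 0.9722, -0.2156], [-0.9958, 0.0875, -0.0254], [-0.0058, 0.217, 0.9762]]}
{'clock': 0.1, 'joint_pos': [-1.509, 0.528, 1.434, -0.0, 1.181, -0.178], 'dq': [-0.001, -0.001, -0.003, 0.0, -0.001, -0.0], 'effort': [0.0, -44.098, -17.715, 0.063, 0.053, -0.0], 'ee_pos': [0.149, -0.606, 0.222], 'orientation': [[0.971, 0.238, -0.0], [0.238, -0.971, 0.002], [0.0, -0.002, -1.0]], 'wrist_force': [0.253, -0.472, 0.938], 'moment': [-0.04, 0.029, 0.025], 'grip_force': 0.0, 'opening': 1.0}
```

View pics/top0.png

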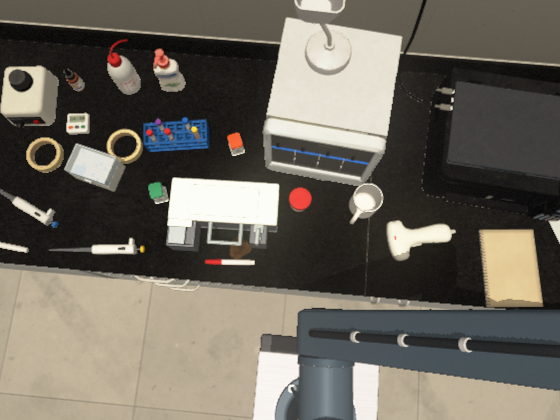

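View pics/side0.png

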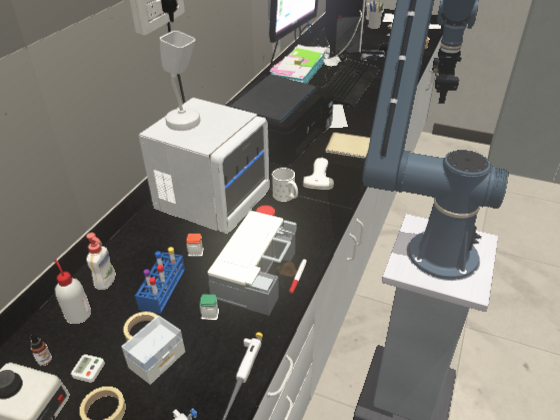

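The top view shows the carrier at about (223,210), its handle at (225,240), latch near (262,240), housing near (183,235), the marker at (230,262) and the microscope-like box behind it. I'll enlarge both views.

```bash
cat > h.py <<'E'
import numpy as np, cv2
from plant import arm, imaging, order
def ray(p,uv):
    d=np.array([(uv[0]-p["cx"])/p["fx"],-(uv[1]-p["cy"])/p["fy"],-1.]); return np.array(p["eye"]),np.array(p["orientation"])@d
def onplane(p,uv,z):
    e,d=ray(p,uv); return e+d*(z-e[2])/d[2]
def proj(p,X):
    c=np.array(p["orientation"]).T@(np.array(X)-np.array(p["eye"])); return np.array([p["cx"]+p["fx"]*c[0]/-c[2],p["cy"]-p["fy"]*c[1]/-c[2]])
def tri(p1,a,p2,b):
    e1,d1=ray(p1,a);e2,d2=ray(p2,b); M=np.stack([d1,-d2],1)
    t=np.linalg.lstsq(M,e2-e1,rcond=None)[0]; A=e1+d1*t[0];B=e2+d2*t[1]; return (A+B)/2,np.linalg.norm(A-B)
E
python3 - <<'E'
from h import *
t=cv2.imread("pics/top0.png")[165:285,145:305]; s=cv2.imread("pics/side0.png")[200:320,200:320]
cv2.imwrite("pics/c1.png",np.vstack([cv2.resize(t,(640,480),interpolation=cv2.INTER_CUBIC)]))
cv2.imwrite("pics/c2.png",cv2.resize(s,(600,600),interpolation=cv2.INTER_CUBIC))
E
```

```text
(no output)
```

View pics/c1.png

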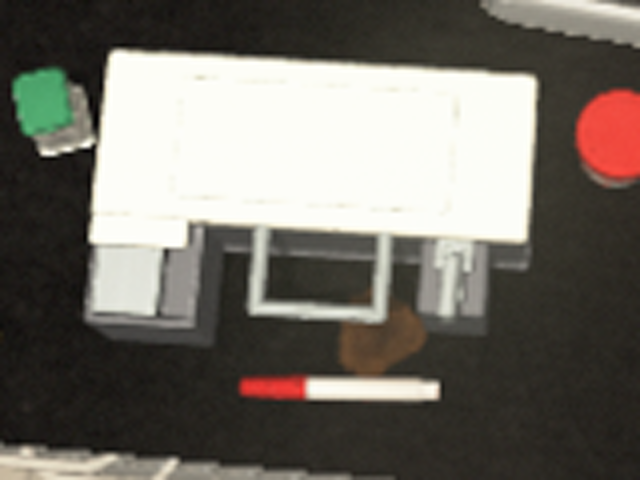

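View pics/c2.png

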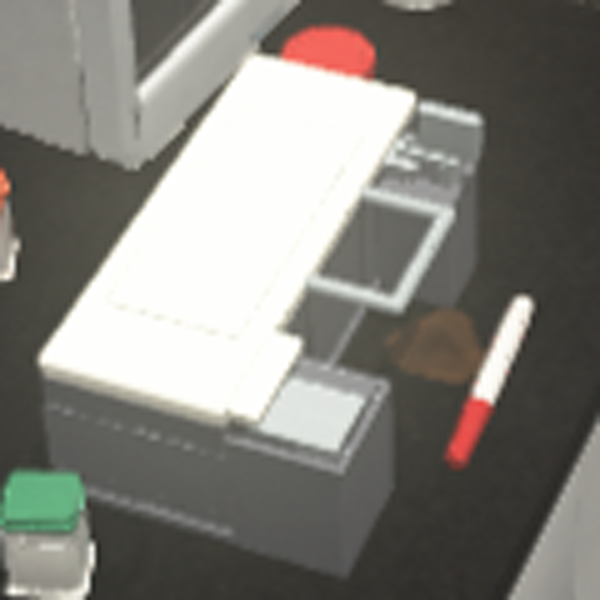

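Run:
```python
from h import *
T=imaging.camera_params("top");S=imaging.camera_params("side")
ut=lambda c:(145+(c[0]+.5)/4-.5,165+(c[1]+.5)/4-.5)
us=lambda c:(200+(c[0]+.5)/5-.5,200+(c[1]+.5)/5-.5)
L=[("BL",(108,50),(42,360),(55,140,107)),("BR",(537,75),(250,55),(55,-140,107)),("FR",(526,241),(414,97),(-58,-140,107)),
("HL",(250,316),(398,306),(-115,35,102)),("HR",(387,322),(453,210),(-115,-55,102))]
P=[];Q=[]
for n,a,b,c in L:
    x,r=tri(T,ut(a),S,us(b)); print(n,np.round(x*1e3,1),round(r*1e3,1)); P.append(x);Q.append(np.array(c)/1e3)
# refine with plane at heights: top view only
P=np.array(P);Q=np.array(Q)
Pt=np.array([onplane(T,ut(a),c[2]/1e3) for n,a,b,c in L]);Ps=np.array([onplane(S,us(b),c[2]/1e3) for n,a,b,c in L])
for X in (P,Pt,Ps,(Pt+Ps)/2):
    A=X[:,:2]-X[:,:2].mean(0);B=Q[:,:2]-Q[:,:2].mean(0)
    th=np.arctan2((B[:,0]*A[:,1]-B[:,1]*A[:,0]).sum(),(A*B).sum()); R=np.array([[np.cos(th),-np.sin(th)],[np.sin(th),np.cos(th)]])
    o=X[:,:2].mean(0)-R@Q[:,:2].mean(0); print(np.round(o*1e3,1),round(np.degrees(th),2),np.round((X[:,:2]-o-Q[:,:2]@R.T)*1e3,1).tolist())
# bystanders
im=cv2.imread("pics/top0.png")
print("marker",onplane(T,ut((240,388)),.008),onplane(T,ut((440,388)),.008))
print("latch wing ends top",onplane(T,ut((455,240)),.138),onplane(T,ut((447,317)),.138))
print("cup",onplane(T,ut((617,135)),.067),"cart",onplane(T,ut((42,100)),.062))
```

```text
BL [573.3 428.5 108.2] 3.6
BR [583.6 145.8 105. ] 1.3
FR [473.6 143.3 103.5] 0.9
HL [409.8 315.2 105.5] 3.4
HR [413.5 227.5 102.1] 1.8
[525.1 285.4] 2.2 [[-1.4, 1.1], [-1.8, -1.8], [1.0, -0.0], [0.9, -0.7], [1.2, 1.4]]
[525.1 285.4] 1.98 [[0.3, 2.2], [-1.2, -1.5], [0.5, -0.4], [-0.3, -1.1], [0.7, 0.8]]
[525.1 285.8] 2.23 [[-2.5, -0.3], [-3.7, -0.1], [-0.2, 3.6], [4.2, -4.2], [2.2, 1.0]]
[525.1 285.6] 2.1 [[-1.1, 1.0], [-2.4, -0.8], [0.2, 1.6], [2.0, -2.7], [1.4, 0.9]]
marker [0.3715242  0.33117411 0.008     ] [0.38391403 0.1944628  0.008     ]
latch wing ends top [0.46312115 0.18700146 0.138     ] [0.41406606 0.18718156 0.138     ]
cup [0.55803698 0.089307   0.067     ] cart [0.54877359 0.48081286 0.062     ]
```

```bash
cat >> h.py <<'E'
O=np.array([.5251,.2855]);TH=np.radians(2.1)
def W(x,y,z):
    c,s=np.cos(TH),np.sin(TH); return np.array([O[0]+(c*x-s*y)/1e3,O[1]+(s*x+c*y)/1e3,z/1e3])
def hnd(q): # handle in carrier mm at lid angle q
    return np.array([55-165*np.cos(q)+10*np.sin(q),-10,90+165*np.sin(q)+10*np.cos(q)])
def cur():
    s=arm.read_state(); R=np.array(s["orientation"]); return np.array(s["ee_pos"]),np.degrees(np.arctan2(R[1,0],R[0,0]))
def chain(wps,p=None,a=None):
    if p is None: p,a=cur()
    for q,b in wps:
        q=np.array(q); r=np.radians(a); ax=np.array([[np.cos(r),np.sin(r),0],[np.sin(r),-np.cos(r),0],[0,0,-1]])
        d=(b-a+180)%360-180
        print(np.round(ax@(q-p)/.3,3).tolist()+[round(-d/360,4)],"dist %.0f mm %.0f deg"%(1e3*np.linalg.norm(q-p),d)); p,a=q,b
E
python3 - <<'E'
from h import *
p,a=cur(); L=W(-94,-95,113); print(p,a,L)
up=lambda P,z:[P[0],P[1],z]
chain([([.27,-.44,.25],40),([.38,-.27,.25],74),([.42,-.08,.25],108),([.432,.1,.25],142),(up(L,.22),176),(up(L,.17),182.1),(L,182.1)])
print("then turn"); chain([(L,147.1),(L,109.1)],L,182.1)
E
```

```text
[ 0.14900874 -0.60630173  0.22168515] 13.793880880716292 [0.43464428 0.18711929 0.113     ]
[0.524, -0.442, -0.094, np.float64(-0.0728)] dist 208 mm 26 deg
[0.645, -0.198, 0.0, -0.0944] dist 202 mm 34 deg
[0.646, -0.046, 0.0, -0.0944] dist 194 mm 34 deg
[0.558, 0.223, 0.0, -0.0944] dist 180 mm 34 deg
[0.172, 0.234, 0.1, -0.0944] dist 92 mm 34 deg
[0.0, 0.0, 0.167, -0.0169] dist 50 mm 6 deg
[0.0, 0.0, 0.19, -0.0] dist 57 mm 0 deg
then turn
[0.0, 0.0, 0.0, 0.0972] dist 0 mm -35 deg
[0.0, 0.0, 0.0, 0.1056] dist 0 mm -38 deg
```

>>> apply_moves --pt "0.524 -0.442 -0.094 -0.0728" --pt "0.524 -0.442 -0.094 -0.0728" --pt "0.524 -0.442 -0.094 -0.0728" --pt "0.524 -0.442 -0.094 -0.0728" --pt "0.524 -0.442 -0.094 -0.0728" --gripper 0.4

```text
clock: 0.52
ee_pos: [0.2707, -0.4386, 0.2505]
orientation: [[0.765, 0.644, -0.0], [0.644, -0.765, 0.001], [0.001, -0.001, -1.0]]
wrist_force: [1.2, 0.2, -0.4]
opening: 0.709
grip_force: 0.0
```

>>> apply_moves --pt "0.645 -0.198 0 -0.0944" --pt "0.645 -0.198 0 -0.0944" --pt "0.645 -0.198 0 -0.0944" --pt "0.645 -0.198 0 -0.0944" --pt "0.645 -0.198 0 -0.0944"

```text
clock: 0.93
ee_pos: [0.3807, -0.268, 0.2506]
orientation: [[0.27, 0.963, -0.0], [0.963, -0.27, 0.001], [0.001, -0.001, -1.0]]
wrist_force: [0.6, 0.9, 0.3]
opening: 0.414
grip_force: 0.0
```

>>> apply_moves --pt "0.646 -0.046 0 -0.0944" --pt "0.646 -0.046 0 -0.0944" --pt "0.646 -0.046 0 -0.0944" --pt "0.646 -0.046 0 -0.0944" --pt "0.646 -0.046 0 -0.0944"

```text
clock: 1.35
ee_pos: [0.4196, -0.0771, 0.2505]
orientation: [[-0.315, 0.949, -0.001], [0.949, 0.315, 0.002], [0.002, -0.001, -1.0]]
wrist_force: [-0.6, -0.5, 0.4]
opening: 0.4
grip_force: 0.0
```

>>> apply_moves --pt "0.558 0.223 0 -0.0944" --pt "0.558 0.223 0 -0.0944" --pt "0.558 0.223 0 -0.0944" --pt "0.558 0.223 0 -0.0944" --pt "0.558 0.223 0 -0.0944"

```text
clock: 1.77
ee_pos: [0.4314, 0.1038, 0.2506]
orientation: [[-0.793, 0.609, -0.0], [0.609, 0.793, 0.002], [0.002, 0.001, -1.0]]
wrist_force: [0.5, -0.3, -0.2]
opening: 0.402
grip_force: 0.0
```

>>> apply_moves --pt "0.172 0.234 0.1 -0.0944" --pt "0.172 0.234 0.1 -0.0944" --pt "0.172 0.234 0.1 -0.0944" --pt "0.172 0.234 0.1 -0.0944" --pt "0.172 0.234 0.1 -0.0944"

```text
clock: 2.18
ee_pos: [0.4341, 0.1874, 0.2199]
orientation: [[-0.998, 0.062, -0.002], [0.062, 0.998, -0.0], [0.002, -0.001, -1.0]]
wrist_force: [0.1, -0.0, 0.4]
opening: 0.405
grip_force: 0.0
```

>>> apply_moves --pt "0 0 0 -0.0169" --pt "0 0 0 -0.0169" --pt "0 0 0 -0.0169" --pt "0 0 0 -0.0169" --pt "0 0 0 -0.0169"

```text
clock: 2.6
ee_pos: [0.4349, 0.1861, 0.2207]
orientation: [[-0.999, -0.034, -0.0], [-0.034, 0.999, 0.0], [0.0, 0.0, -1.0]]
wrist_force: [0.0, -0.6, -0.4]
opening: 0.399
grip_force: 0.0
```

Run:
```python
from h import *
print(cur()); p=imaging.camera_params("wrist"); im=imaging.capture("wrist"); cv2.imwrite("pics/w1.png",im[:,:,::-1])
np.save("w1.npy",p,allow_pickle=True)
for n,X in dict(axis=W(-94,-95,138),f=W(-114,-95,138),b=W(-74,-95,138),hr=W(-110,-50,105),lidFR=W(-58,-140,107)).items(): print(n,np.round(proj(p,X),1))
```

```text
(array([0.43490392, 0.18614232, 0.22072279]), np.float64(-178.07885845560617))
axis [282.5 215.8]
f [282.4 192.9]
b [282.6 237.8]
hr [329.9 189.5]
lidFR [236.9 242. ]
```

View pics/w1.png

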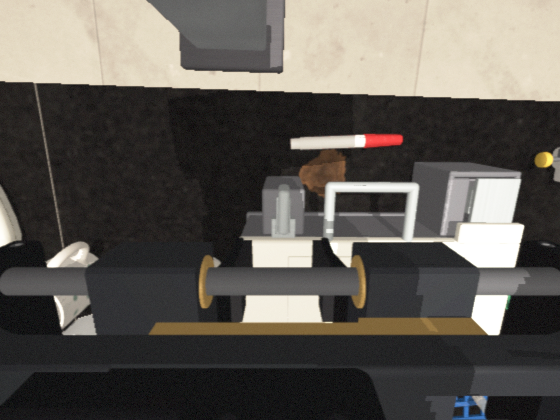

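The wrist view has the wing at (284, 187–236) and the handle's right leg at (330,187), within about 2 px of my prediction. Next I'll descend and grip the wing.

>>> apply_moves --pt "0 0.006 0.12 0" --pt "0 0.006 0.24 0" --pt "0 0.006 0.34 0" --pt "0 0.006 0.357 0" --pt "0 0.006 0.357 0"

```text
clock: 3.07
ee_pos: [0.4335, 0.1877, 0.1122]
orientation: [[-0.999, -0.035, -0.005], [-0.035, 0.999, -0.001], [0.005, -0.001, -1.0]]
wrist_force: [0.0, 0.8, 0.1]
opening: 0.4
grip_force: 0.0
```

>>> apply_moves --pt "0 0 0 0" --pt "0 0 0 0" --pt "0 0 0 0" --pt "0 0 0 0" --pt "0 0 0 0" --gripper 0 --force 8

```text
clock: 3.48
ee_pos: [0.4359, 0.1876, 0.1149]
orientation: [[-0.999, -0.037, 0.003], [-0.037, 0.999, -0.001], [-0.003, -0.001, -1.0]]
wrist_force: [0.1, -7.9, 5.3]
opening: 0.113
grip_force: 8.1
```

>>> apply_moves --pt "0 0 0 0" --pt "0 0 0 0" --pt "0 0 0 0" --pt "0 0 0 0" --pt "0 0 0 0"

```text
clock: 3.9
ee_pos: [0.4358, 0.1875, 0.1149]
orientation: [[-0.999, -0.036, 0.003], [-0.036, 0.999, -0.001], [-0.002, -0.001, -1.0]]
wrist_force: [-0.1, -4.0, 6.6]
opening: 0.117
grip_force: 8.0
```

>>> apply_moves --pt "0 0 0 0.019" --pt "0 0 0 0.038" --pt "0 0 0 0.057" --pt "0 0 0 0.076" --pt "0 0 0 0.095"

```text
clock: 4.32
ee_pos: [0.4354, 0.1861, 0.1148]
orientation: [[-0.845, 0.535, 0.001], [0.535, 0.845, -0.004], [-0.003, -0.003, -1.0]]
wrist_force: [-0.4, -11.1, 9.3]
opening: 0.114
grip_force: 8.0
```

>>> apply_moves --pt "0 0 0 0.019" --pt "0 0 0 0.038" --pt "0 0 0 0.057" --pt "0 0 0 0.076" --pt "0 0 0 0.095"

```text
clock: 4.73
ee_pos: [0.4339, 0.1855, 0.1145]
orientation: [[-0.398, 0.917, -0.002], [0.917, 0.398, -0.005], [-0.004, -0.004, -1.0]]
wrist_force: [-3.6, -10.1, 7.6]
opening: 0.113
grip_force: 8.0
```

>>> apply_moves --pt "0 0 0 0.006" --pt "0 0 0 0.011" --pt "0 0 0 0.011" --pt "0 0 0 0.011" --pt "0 0 0 0.011"

```text
clock: 5.15
ee_pos: [0.4337, 0.1857, 0.1144]
orientation: [[-0.339, 0.941, -0.002], [0.941, 0.339, -0.004], [-0.003, -0.004, -1.0]]
wrist_force: [-2.4, -10.1, 7.9]
opening: 0.111
grip_force: 8.0
```

>>> apply_moves --pt "0 0 0 0" --pt "0 0 0 0" --pt "0 0 0 0" --pt "0 0 0 0" --pt "0 0 0 0" --gripper 0.4

```text
clock: 5.57
ee_pos: [0.435, 0.1884, 0.1137]
orientation: [[-0.337, 0.942, 0.0], [0.942, 0.337, 0.0], [0.0, 0.0, -1.0]]
wrist_force: [0.1, 1.2, 0.6]
opening: 0.372
grip_force: 0.0
```

>>> apply_moves --pt "0 0 -0.06 0" --pt "0 0 -0.18 0" --pt "0 0 -0.28 0" --pt "0 0 -0.28 0" --pt "0 0 -0.28 0"

```text
clock: 5.98
ee_pos: [0.4361, 0.1885, 0.1992]
orientation: [[-0.337, 0.942, 0.005], [0.942, 0.337, 0.001], [-0.001, 0.005, -1.0]]
wrist_force: [-0.3, -0.1, -1.0]
opening: 0.402
grip_force: 0.0
```

Run:
```python
from h import *
p,a=cur(); print(p,a); h=hnd(0); H=W(h[0],h[1],h[2]-15)
chain([([H[0],H[1],.17],92.1),(H,92.1)])
im=imaging.capture("top"); P=imaging.camera_params("top"); print(proj(P,W(-94,-95,138)))
w=imaging.capture("wrist"); cv2.imwrite("pics/w2.png",np.hstack([cv2.resize(im[200:260,220:290],(420,360)),cv2.resize(w,(380,360))])[:,:,::-1])
```

```text
[0.43614014 0.18852897 0.19920495] 109.68518320093602
[0.283, 0.028, 0.097, np.float64(0.0488)] dist 90 mm -18 deg
[0.0, 0.0, 0.283, -0.0] dist 85 mm 0 deg
[257.21298261 235.75807636]
```

View pics/w2.png

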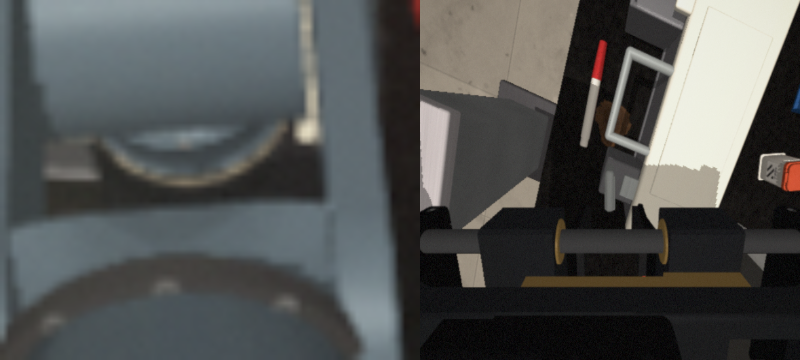

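The right panel shows the wing at (610,190), turned along the fingers' line as planned. Next is the handle.

>>> apply_moves --pt "0.283 0.028 0.097 0.0488" --pt "0.283 0.028 0.097 0.0488" --pt "0.283 0.028 0.097 0.0488" --pt "0.283 0.028 0.097 0.0488" --pt "0.283 0.028 0.097 0.0488"

```text
clock: 6.5
ee_pos: [0.4127, 0.2708, 0.1668]
orientation: [[-0.041, 0.999, -0.004], [0.999, 0.041, -0.002], [-0.002, -0.004, -1.0]]
wrist_force: [-0.6, 0.7, 0.1]
opening: 0.399
grip_force: 0.0
```

>>> apply_moves --pt "0 0 0.1 0" --pt "0 0 0.2 0" --pt "0 0 0.27 0" --pt "0 0 0.293 0" --pt "0 0 0.293 0"

```text
clock: 6.92
ee_pos: [0.4133, 0.2694, 0.079]
orientation: [[-0.036, 0.999, -0.004], [0.999, 0.036, -0.002], [-0.002, -0.004, -1.0]]
wrist_force: [-0.4, -0.4, 0.4]
opening: 0.4
grip_force: 0.0
```

>>> apply_moves --pt "0 0 0 0" --pt "0 0 0 0" --pt "0 0 0 0" --pt "0 0 0 0" --pt "0 0 0 0" --gripper 0 --force 20

```text
clock: 7.33
ee_pos: [0.4146, 0.271, 0.0816]
orientation: [[-0.037, 0.999, 0.002], [0.999, 0.037, 0.001], [0.001, 0.002, -1.0]]
wrist_force: [-2.1, 0.4, 3.0]
opening: 0.108
grip_force: 17.3
```

>>> apply_moves --pt "0 0 0 0" --pt "0 0 0 0" --pt "0 0 0 0" --pt "0 0 0 0" --pt "0 0 0 0"

```text
clock: 7.75
ee_pos: [0.4147, 0.271, 0.0815]
orientation: [[-0.037, 0.999, 0.001], [0.999, 0.037, 0.0], [0.0, 0.001, -1.0]]
wrist_force: [-0.6, -0.6, 6.1]
opening: 0.108
grip_force: 20.0
```

Run:
```python
from h import *
p,a=cur(); print(p,a)
h0=W(*hnd(0))
for q in (.04,.08,.12,.15,.17,.18,.19): print(q,np.round((W(*hnd(q))-h0)*1e3,1), np.round((W(*hnd(q))-h0)[[0,2]]/.3,3))
```

```text
[0.41469133 0.27104217 0.08150013] 92.10328423955126
0.04 [0.5 0.  6.6] [0.002 0.022]
0.08 [ 1.3  0.  13.2] [0.004 0.044]
0.12 [ 2.4  0.1 19.7] [0.008 0.066]
0.15 [ 3.3  0.1 24.5] [0.011 0.082]
0.17 [ 4.1  0.1 27.8] [0.014 0.093]
0.18 [ 4.5  0.2 29.4] [0.015 0.098]
0.19 [ 4.9  0.2 31. ] [0.016 0.103]
```

>>> apply_moves --pt "0 0.002 -0.02 0" --pt "0 0.004 -0.042 0" --pt "0 0.007 -0.062 0" --pt "0 0.01 -0.08 0" --pt "0 0.011 -0.083 0"

```text
clock: 8.17
ee_pos: [0.4179, 0.2711, 0.1064]
orientation: [[-0.037, 0.999, 0.001], [0.999, 0.037, 0.0], [0.0, 0.001, -1.0]]
wrist_force: [2.0, 0.8, -5.6]
opening: 0.104
grip_force: 20.0
```

>>> apply_moves --pt "0 0.001 -0.004 0" --pt "0 0.002 -0.008 0" --pt "0 0.003 -0.012 0" --pt "0 0.003 -0.012 0" --pt "0 0.003 -0.012 0"

```text
clock: 8.58
ee_pos: [0.4185, 0.2711, 0.1092]
orientation: [[-0.036, 0.999, 0.0], [0.999, 0.036, 0.0], [0.0, 0.0, -1.0]]
wrist_force: [1.7, 1.2, -4.0]
opening: 0.101
grip_force: 20.0
```

>>> apply_moves --pt "0 0.001 -0.003 0" --pt "0 0.001 -0.006 0" --pt "0 0.001 -0.006 0" --pt "0 0.001 -0.006 0" --pt "0 0.001 -0.006 0"

```text
clock: 9.0
ee_pos: [0.4189, 0.2711, 0.111]
orientation: [[-0.037, 0.999, 0.0], [0.999, 0.037, 0.0], [0.0, 0.0, -1.0]]
wrist_force: [3.0, 1.4, -4.6]
opening: 0.105
grip_force: 20.0
```

>>> apply_moves --pt "0 0.001 -0.003 0" --pt "0 0.001 -0.006 0" --pt "0 0.001 -0.006 0" --pt "0 0.001 -0.006 0" --pt "0 0.001 -0.006 0"

```text
clock: 9.42
ee_pos: [0.4193, 0.2711, 0.1127]
orientation: [[-0.037, 0.999, 0.001], [0.999, 0.037, 0.0], [0.0, 0.001, -1.0]]
wrist_force: [3.5, 2.4, -8.2]
opening: 0.109
grip_force: 20.0
```

>>> apply_moves --pt "0 0.001 -0.003 0" --pt "0 0.001 -0.006 0" --pt "0 0.001 -0.006 0" --pt "0 0.001 -0.006 0" --pt "0 0.001 -0.006 0"

```text
clock: 9.83
ee_pos: [0.4195, 0.2711, 0.1136]
orientation: [[-0.036, 0.999, -0.0], [0.999, 0.036, 0.0], [0.0, -0.0, -1.0]]
wrist_force: [4.8, 2.3, -16.2]
opening: 0.106
grip_force: 20.0
```

>>> apply_moves --pt "0 -0.001 0.004 0" --pt "0 -0.001 0.009 0" --pt "0 -0.001 0.009 0" --pt "0 -0.001 0.009 0" --pt "0 -0.001 0.009 0"

```text
clock: 10.25
ee_pos: [0.4191, 0.2711, 0.1121]
orientation: [[-0.037, 0.999, 0.0], [0.999, 0.037, 0.0], [0.0, 0.0, -1.0]]
wrist_force: [2.7, 1.3, -4.0]
opening: 0.107
grip_force: 20.0
```

>>> apply_moves --pt "0 0 0 0" --pt "0 0 0 0" --pt "0 0 0 0" --pt "0 0 0 0" --pt "0 0 0 0" --gripper 0.4

```text
clock: 10.67
ee_pos: [0.4185, 0.2708, 0.112]
orientation: [[-0.037, 0.999, -0.001], [0.999, 0.037, -0.0], [-0.0, -0.001, -1.0]]
wrist_force: [-0.0, -0.4, 0.5]
opening: 0.363
grip_force: 0.0
```

>>> apply_moves --pt "0 0 -0.05 0" --pt "0 0 -0.15 0" --pt "0 0 -0.25 0" --pt "0 0 -0.25 0" --pt "0 0 -0.25 0"

```text
clock: 11.08
ee_pos: [0.4199, 0.2713, 0.1885]
orientation: [[-0.037, 0.999, 0.004], [0.999, 0.037, 0.001], [0.001, 0.004, -1.0]]
wrist_force: [-0.3, -0.4, -0.6]
opening: 0.399
grip_force: 0.0
```

Run:
```python
from h import *
p,a=cur(); print(p,a)
A=W(-95,67,96); chain([([A[0],A[1],.18],92.1),(A,92.1)])
P=imaging.camera_params("wrist"); w=imaging.capture("wrist"); cv2.imwrite("pics/w3.png",w[:,:,::-1])
print(proj(P,W(-93,95,103)),proj(P,W(*hnd(.185))), proj(P,W(-118,95,122)),proj(P,W(-118,137,122)))
```

```text
[0.41992936 0.27134995 0.18847982] 92.10681494093195
[0.258, 0.035, 0.028, np.float64(0.0)] dist 78 mm -0 deg
[0.0, 0.0, 0.28, -0.0] dist 84 mm 0 deg
[298.54121047  83.98724614] [282.69339873 224.66354007] [264.84300865  80.12145103] [263.8980083   12.68999472]
```

View pics/w3.png

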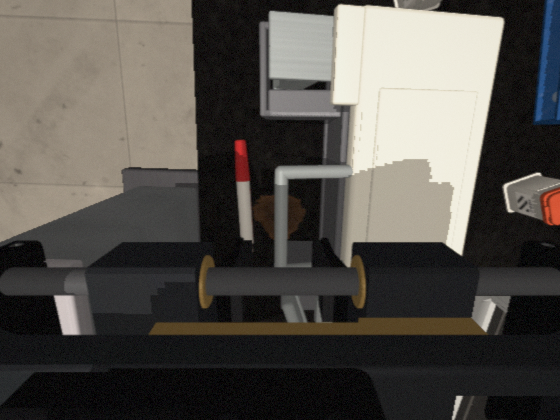

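The wrist view shows the catch cap at (270–333, 14–80), raised with the lid. The white lid lip beside it starts at column 333 and runs down to row 103, so I'll check its clearance to the fingers.

Run:
```python
from h import *
P=imaging.camera_params("wrist"); c,s=np.cos(TH),np.sin(TH)
def C(uv,z):
    d=onplane(P,uv,z/1e3)[:2]-O; return np.round([c*d[0]+s*d[1],-s*d[0]+c*d[1]],4)*1e3
for n,uv,z in [("lip corner",(333,103),131),("lip corner low",(333,103),115),("lid edge",(357,103),125),("cap front",(270,80),122),("cap back",(331,80),120),("housing",(263,115),86),("bar",(282,230),130),("leg",(300,172),128)]: print(n,C(uv,z))
for x in (-97,): 
    A=W(x,67,96); chain([([A[0],A[1],.18],92.1),(A,92.1)])
```

```text
lip corner [-72.   78.4]
lip corner low [-69.4  79.6]
lid edge [-54.   78.9]
cap front [-115.6   94.4]
cap back [-72.4  94.7]
housing [-123.1   72.3]
bar [-107.2  -14.4]
leg [-93.9  30.3]
[0.259, 0.033, 0.024, np.float64(0.0)] dist 79 mm -0 deg
[0.0, 0.0, 0.28, -0.0] dist 84 mm 0 deg
```

>>> apply_moves --pt "0.1 0.015 0.01 0" --pt "0.2 0.03 0.024 0" --pt "0.259 0.033 0.024 0" --pt "0.259 0.033 0.024 0" --pt "0.259 0.033 0.024 0" --gripper 0

```text
clock: 11.55
ee_pos: [0.4247, 0.3489, 0.1779]
orientation: [[-0.039, 0.999, -0.003], [0.999, 0.039, -0.002], [-0.002, -0.003, -1.0]]
wrist_force: [-0.5, -0.7, -0.7]
opening: 0.105
grip_force: 0.0
```

>>> apply_moves --pt "0 0 0 0" --pt "0 0 0.05 0" --pt "0 0 0.15 0" --pt "0 0 0.25 0" --pt "0 0 0.28 0"

```text
clock: 11.97
ee_pos: [0.4233, 0.3462, 0.0921]
orientation: [[-0.035, 0.999, -0.007], [0.999, 0.035, -0.004], [-0.004, -0.007, -1.0]]
wrist_force: [-0.8, 0.3, -0.4]
opening: 0.008
grip_force: 0.0
```

>>> apply_moves --pt "0.01 0 0 0" --pt "0.025 0 0 0" --pt "0.04 0 0 0" --pt "0.05 0 0 0" --pt "0.05 0 0 0"

```text
clock: 12.38
ee_pos: [0.4265, 0.3654, 0.0972]
orientation: [[-0.037, 0.999, 0.003], [0.999, 0.037, 0.002], [0.002, 0.003, -1.0]]
wrist_force: [0.3, -0.5, 0.2]
opening: 0.003
grip_force: 0.0
```

>>> apply_moves --pt "0.005 0 0 0" --pt "0.01 0 0 0" --pt "0.015 0 0 0" --pt "0.02 0 0 0" --pt "0.02 0 0 0"

```text
clock: 12.8
ee_pos: [0.4254, 0.3701, 0.0958]
orientation: [[-0.037, 0.999, 0.0], [0.999, 0.037, -0.0], [-0.0, 0.0, -1.0]]
wrist_force: [0.3, -1.4, 1.1]
opening: 0.002
grip_force: 0.6
```

>>> apply_moves --pt "0.004 0 0 0" --pt "0.008 0 0 0" --pt "0.012 0 0 0" --pt "0.016 0 0 0" --pt "0.016 0 0 0"

```text
clock: 13.22
ee_pos: [0.4252, 0.3751, 0.0956]
orientation: [[-0.037, 0.999, 0.0], [0.999, 0.037, 0.0], [0.0, 0.0, -1.0]]
wrist_force: [0.0, -0.9, -0.3]
opening: 0.01
grip_force: 0.7
```

>>> apply_moves --pt "0.003 0 0 0" --pt "0.006 0 0 0" --pt "0.01 0 0 0" --pt "0.01 0 0 0" --pt "0.01 0 0 0"

```text
clock: 13.63
ee_pos: [0.4251, 0.378, 0.0956]
orientation: [[-0.037, 0.999, 0.0], [0.999, 0.037, 0.0], [0.0, 0.0, -1.0]]
wrist_force: [1.0, -0.9, 0.4]
opening: 0.006
grip_force: 0.6
```

>>> apply_moves --pt "0.003 0 0 0" --pt "0.006 0 0 0" --pt "0.01 0 0 0" --pt "0.01 0 0 0" --pt "0.01 0 0 0"

```text
clock: 14.05
ee_pos: [0.425, 0.381, 0.0956]
orientation: [[-0.037, 0.999, 0.0], [0.999, 0.037, 0.0], [0.0, 0.0, -1.0]]
wrist_force: [1.4, -1.0, -0.3]
opening: 0.002
grip_force: 0.7
```

>>> apply_moves --pt "0.003 0 0 0" --pt "0.006 0 0 0" --pt "0.006 0 0 0" --pt "0.006 0 0 0" --pt "0.006 0 0 0"

```text
clock: 14.47
ee_pos: [0.4249, 0.3822, 0.0956]
orientation: [[-0.037, 0.999, -0.0], [0.999, 0.037, -0.001], [-0.001, -0.0, -1.0]]
wrist_force: [2.4, -3.3, 0.2]
opening: 0.005
grip_force: 2.1
```

>>> apply_moves --pt "0.003 0 0 0" --pt "0.006 0 0 0" --pt "0.006 0 0 0" --pt "0.006 0 0 0" --pt "0.006 0 0 0"

```text
clock: 14.88
ee_pos: [0.4249, 0.3824, 0.0955]
orientation: [[-0.037, 0.999, -0.001], [0.999, 0.037, -0.004], [-0.004, -0.001, -1.0]]
wrist_force: [3.8, -9.0, 1.2]
opening: -0.0
grip_force: 4.4
```

The catch is at its stop. I'll back off and return to the handle.

>>> apply_moves --pt "-0.03 0 0 0" --pt "-0.07 0 0 0" --pt "-0.11 0 0 0" --pt "-0.11 0 0 0" --pt "-0.11 0 0 0"

```text
clock: 15.3
ee_pos: [0.4258, 0.3508, 0.0957]
orientation: [[-0.035, 0.999, -0.001], [0.999, 0.035, 0.0], [0.0, -0.001, -1.0]]
wrist_force: [-0.0, -0.2, 0.5]
opening: 0.003
grip_force: 0.0
```

>>> apply_moves --pt "0 0 -0.08 0" --pt "0 0 -0.18 0" --pt "0 0 -0.28 0" --pt "0 0 -0.3 0" --pt "0 0 -0.3 0"

```text
clock: 15.72
ee_pos: [0.4276, 0.3528, 0.1883]
orientation: [[-0.037, 0.999, 0.006], [0.999, 0.037, 0.004], [0.003, 0.006, -1.0]]
wrist_force: [0.7, 0.3, -0.8]
opening: 0.003
grip_force: 0.0
```

Run:
```python
from h import *
p,a=cur(); print(p,a)
h=hnd(.185); H=W(h[0],h[1],h[2]-19); print(H)
chain([([H[0],H[1],.185],92.1),(H,92.1)])
h0=W(*hnd(.185)); prev=h0; n=0
for q in (.3,.45,.6,.75,.9,1.05,1.2,1.35,1.5,1.6):
    X=W(*hnd(q)); chain([(X,92.1)],prev,92.1); prev=X
```

```text
[0.42760215 0.35283668 0.18831233] 92.10994453326893
[0.42019217 0.27164648 0.11118054]
[-0.27, -0.035, 0.011, np.float64(0.0)] dist 82 mm -0 deg
[0.0, 0.0, 0.246, -0.0] dist 74 mm 0 deg
[-0.0, 0.019, -0.06, -0.0] dist 19 mm 0 deg
[-0.0, 0.035, -0.075, -0.0] dist 25 mm 0 deg
[0.0, 0.046, -0.069, -0.0] dist 25 mm 0 deg
[0.0, 0.055, -0.061, -0.0] dist 25 mm 0 deg
[-0.0, 0.064, -0.052, -0.0] dist 25 mm 0 deg
[0.0, 0.071, -0.042, -0.0] dist 25 mm 0 deg
[-0.0, 0.077, -0.031, -0.0] dist 25 mm 0 deg
[0.0, 0.08, -0.019, -0.0] dist 25 mm 0 deg
[-0.0, 0.082, -0.007, -0.0] dist 25 mm 0 deg
[0.0, 0.055, 0.002, -0.0] dist 17 mm 0 deg
```

>>> apply_moves --pt "-0.1 -0.015 0.01 0" --pt "-0.2 -0.03 0.01 0" --pt "-0.27 -0.03 0.01 0" --pt "-0.27 -0.03 0.01 0" --pt "-0.27 -0.03 0.01 0" --gripper 0.45

```text
clock: 16.13
ee_pos: [0.4193, 0.2695, 0.1816]
orientation: [[-0.034, 0.999, -0.002], [0.999, 0.034, -0.0], [-0.0, -0.002, -1.0]]
wrist_force: [0.3, -0.0, -0.5]
opening: 0.297
grip_force: 0.0
```

>>> apply_moves --pt "0 0 0.06 0" --pt "0 0 0.13 0" --pt "0 0 0.2 0" --pt "0 0 0.244 0" --pt "0 0 0.244 0"

```text
clock: 16.55
ee_pos: [0.418, 0.2705, 0.1064]
orientation: [[-0.037, 0.999, -0.006], [0.999, 0.037, -0.002], [-0.001, -0.006, -1.0]]
wrist_force: [-0.9, 0.6, 0.4]
opening: 0.45
grip_force: 0.0
```

>>> apply_moves --pt "0 0 0 0" --pt "0 0 0 0" --pt "0 0 0 0" --pt "0 0 0 0" --pt "0 0 0 0" --gripper 0 --force 20

```text
clock: 16.97
ee_pos: [0.4205, 0.2705, 0.1103]
orientation: [[-0.037, 0.999, 0.002], [0.999, 0.037, 0.001], [0.001, 0.002, -1.0]]
wrist_force: [0.9, -0.3, 0.0]
opening: 0.159
grip_force: 0.0
```

>>> apply_moves --pt "0 0 0 0" --pt "0 0 0 0" --pt "0 0 0 0" --pt "0 0 0 0" --pt "0 0 0 0"

```text
clock: 17.38
ee_pos: [0.419, 0.2702, 0.1095]
orientation: [[-0.036, 0.999, -0.002], [0.999, 0.036, 0.0], [0.0, -0.002, -1.0]]
wrist_force: [-4.5, 2.8, 1.8]
opening: 0.104
grip_force: 20.0
```

>>> apply_moves --pt "0 0.003 -0.012 0" --pt "0 0.007 -0.024 0" --pt "0 0.011 -0.036 0" --pt "0 0.015 -0.048 0" --pt "0 0.019 -0.06 0"

```text
clock: 17.8
ee_pos: [0.424, 0.2703, 0.1268]
orientation: [[-0.036, 0.999, -0.004], [0.999, 0.036, -0.0], [-0.0, -0.004, -1.0]]
wrist_force: [-3.5, 4.0, -3.9]
opening: 0.104
grip_force: 20.0
```

Past the first stop (lid about 0.29) with low force, so the lid is free. I'll continue along the arc.

>>> apply_moves --pt "0 0.006 -0.016 0" --pt "0 0.013 -0.031 0" --pt "0 0.02 -0.046 0" --pt "0 0.027 -0.061 0" --pt "0 0.035 -0.075 0"

```text
clock: 18.22
ee_pos: [0.4335, 0.2706, 0.1492]
orientation: [[-0.036, 0.999, -0.006], [0.999, 0.036, -0.001], [-0.0, -0.006, -1.0]]
wrist_force: [-5.0, 4.1, -3.0]
opening: 0.104
grip_force: 20.0
```

>>> apply_moves --pt "0 0.009 -0.015 0" --pt "0 0.018 -0.029 0" --pt "0 0.027 -0.043 0" --pt "0 0.036 -0.056 0" --pt "0 0.046 -0.069 0"

```text
clock: 18.63
ee_pos: [0.446, 0.2709, 0.1697]
orientation: [[-0.036, 0.999, -0.009], [0.999, 0.036, -0.001], [-0.001, -0.009, -1.0]]
wrist_force: [-9.5, 4.4, -1.1]
opening: 0.105
grip_force: 20.0
```

>>> apply_moves --pt "0 0.011 -0.013 0" --pt "0 0.022 -0.026 0" --pt "0 0.033 -0.038 0" --pt "0 0.044 -0.05 0" --pt "0 0.055 -0.061 0"

```text
clock: 19.05
ee_pos: [0.461, 0.2713, 0.1882]
orientation: [[-0.036, 0.999, -0.012], [0.999, 0.036, -0.002], [-0.001, -0.012, -1.0]]
wrist_force: [-10.4, 2.8, 3.6]
opening: 0.106
grip_force: 20.0
```

Run:
```python
from h import *
p,a=cur(); print(p,a,W(*hnd(.75)))
```

```text
[0.46096711 0.27132666 0.18817   ] 92.07935794867043 [0.46659373 0.27334795 0.20978728]
```

>>> apply_moves --pt "0 0.011 -0.013 0" --pt "0 0.022 -0.026 0" --pt "0 0.034 -0.038 0" --pt "0 0.046 -0.049 0" --pt "0 0.059 -0.058 0"

```text
clock: 19.47
ee_pos: [0.4804, 0.2719, 0.206]
orientation: [[-0.037, 0.999, -0.009], [0.999, 0.037, -0.002], [-0.001, -0.009, -1.0]]
wrist_force: [-8.7, 1.5, 4.6]
opening: 0.108
grip_force: 20.0
```

>>> apply_moves --pt "0 0.014 -0.01 0" --pt "0 0.028 -0.019 0" --pt "0 0.042 -0.028 0" --pt "0 0.056 -0.037 0" --pt "0 0.07 -0.045 0"

```text
clock: 19.88
ee_pos: [0.5016, 0.2725, 0.2202]
orientation: [[-0.037, 0.999, -0.008], [0.999, 0.037, -0.002], [-0.002, -0.008, -1.0]]
wrist_force: [-9.2, -0.2, 5.9]
opening: 0.101
grip_force: 20.0
```

>>> apply_moves --pt "0 0.015 -0.008 0" --pt "0 0.03 -0.015 0" --pt "0 0.045 -0.021 0" --pt "0 0.061 -0.027 0" --pt "0 0.077 -0.033 0"

```text
clock: 20.3
ee_pos: [0.5262, 0.2732, 0.2307]
orientation: [[-0.037, 0.999, -0.004], [0.999, 0.037, -0.002], [-0.002, -0.005, -1.0]]
wrist_force: [-6.0, -0.9, 3.9]
opening: 0.101
grip_force: 20.0
```

>>> apply_moves --pt "0 0.016 -0.005 0" --pt "0 0.032 -0.009 0" --pt "0 0.048 -0.013 0" --pt "0 0.064 -0.017 0" --pt "0 0.08 -0.02 0"

```text
clock: 20.72
ee_pos: [0.5512, 0.2739, 0.2365]
orientation: [[-0.037, 0.999, -0.003], [0.999, 0.037, -0.002], [-0.002, -0.003, -1.0]]
wrist_force: [-3.9, -0.6, 2.3]
opening: 0.107
grip_force: 20.0
```

>>> apply_moves --pt "0 0.016 -0.002 0" --pt "0 0.033 -0.004 0" --pt "0 0.049 -0.005 0" --pt "0 0.066 -0.005 0" --pt "0 0.082 -0.005 0"

```text
clock: 21.13
ee_pos: [0.5773, 0.2746, 0.2381]
orientation: [[-0.037, 0.999, 0.0], [0.999, 0.037, -0.002], [-0.002, 0.0, -1.0]]
wrist_force: [-4.6, -3.3, 6.0]
opening: 0.102
grip_force: 20.0
```

>>> apply_moves --pt "0 0.012 0 0" --pt "0 0.024 0.001 0" --pt "0 0.036 0.002 0" --pt "0 0.048 0.003 0" --pt "0 0.055 0.003 0"

```text
clock: 21.55
ee_pos: [0.5943, 0.2751, 0.237]
orientation: [[-0.036, 0.999, 0.001], [0.999, 0.036, -0.002], [-0.002, 0.001, -1.0]]
wrist_force: [-2.9, -3.4, 4.9]
opening: 0.104
grip_force: 20.0
```

>>> apply_moves --pt "0 0.003 0 0" --pt "0 0.006 0 0" --pt "0 0.008 0 0" --pt "0 0.008 0 0" --pt "0 0.008 0 0"

```text
clock: 21.97
ee_pos: [0.5945, 0.2751, 0.2369]
orientation: [[-0.037, 0.999, -0.003], [0.999, 0.037, -0.003], [-0.003, -0.003, -1.0]]
wrist_force: [-6.9, -4.9, 6.9]
opening: 0.106
grip_force: 20.0
```

>>> apply_moves --pt "0 0.003 0 0" --pt "0 0.006 0 0" --pt "0 0.008 0 0" --pt "0 0.008 0 0" --pt "0 0.008 0 0"

```text
clock: 22.38
ee_pos: [0.5945, 0.2751, 0.2369]
orientation: [[-0.037, 0.999, -0.008], [0.999, 0.037, -0.004], [-0.003, -0.008, -1.0]]
wrist_force: [-11.7, -5.3, 10.5]
opening: 0.107
grip_force: 20.0
```

>>> apply_moves --pt "0 0 0 0" --pt "0 0 0 0" --pt "0 0 0 0" --pt "0 0 0 0" --pt "0 0 0 0" --gripper 0.45

```text
clock: 22.8
ee_pos: [0.5991, 0.277, 0.2362]
orientation: [[-0.037, 0.999, 0.002], [0.999, 0.037, 0.001], [0.001, 0.002, -1.0]]
wrist_force: [0.1, 0.2, 0.7]
opening: 0.39
grip_force: 0.0
```

>>> apply_moves --pt "0 0 -0.05 0" --pt "0 0 -0.13 0" --pt "0 0 -0.22 0" --pt "0 0 -0.27 0" --pt "0 0 -0.27 0"

```text
clock: 23.22
ee_pos: [0.601, 0.2776, 0.322]
orientation: [[-0.037, 0.999, 0.01], [0.999, 0.037, 0.003], [0.003, 0.01, -1.0]]
wrist_force: [0.5, -0.2, 0.8]
opening: 0.446
grip_force: 0.0
```

>>> apply_moves --pt "-0.1 -0.1 0 0" --pt "-0.2 -0.2 0 0" --pt "-0.3 -0.3 0 0" --pt "-0.4 -0.4 0 0" --pt "-0.45 -0.45 0 0"

```text
clock: 23.63
ee_pos: [0.4642, 0.1348, 0.3157]
orientation: [[-0.036, 0.999, -0.004], [0.999, 0.036, -0.001], [-0.001, -0.004, -1.0]]
wrist_force: [-0.0, -0.7, -0.5]
opening: 0.45
grip_force: 0.0
```

Run:
```python
from h import *
print(cur()); P=imaging.camera_params("side")
a=imaging.capture("side"); b=imaging.capture("top")
q=proj(P,W(*hnd(1.6)));print(q,proj(P,W(*hnd(1.5))))
cv2.imwrite("pics/f.png",np.hstack([cv2.resize(a[170:330,180:340],(400,400)),cv2.resize(b[140:300,140:300],(400,400))])[:,:,::-1])
```

```text
(array([0.46423777, 0.13479023, 0.31570128]), np.float64(92.07111418343008))
[222.00189711 194.80382133] [227.46283589 195.86159374]
```

View pics/f.png

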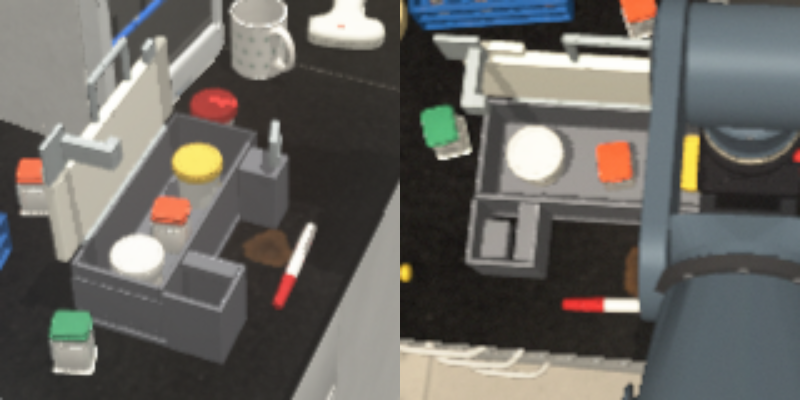

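The side view shows the lid standing upright with its bar at about (105,75). The latch is turned, the marker, cup and cartridge are in place, and the gripper is clear of everything.

```bash
python3 -c "
from plant import order
print(order.job_done())"
```

```text
the job is handed in; nothing more can be done
None
```

The sample carrier is open: I turned the latch clear, lifted the lid to its first stop, pushed the catch aside, and swung the lid up to its upright stop. The last pictures show the marker, cup and cartridge where they were, and the job was handed in at about 24 s with the gripper clear.

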